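# Hold the lab waste chest open with its lever

### The job

A colleague is about to drop used tubes into the waste chest. With the fingertips, push the bolt by its red stud all the way to its open end so that the flap is free, then press the orange paddle of the lever all the way down so that the heavy teal flap is raised. The program finishes while still holding the paddle down with the flap up; work the flap through the lever only, without touching it, and leave the rack, the tip box and the jar where they stand.

Things in the scene. Friction and masses are not known exactly. Their poses are not given: they have to be found in the camera images.
- rig: Fixed waste chest and lever stand, one piece. Origin on the bench (z = 0) below the lever's pivot, z up. In this frame: cream open chest x -65 to 125, y 100 to 300, z 0 to 130 mm; two grey stand cheeks, 150 mm high, 52 mm over both, at the origin; the lever runs along y, long end to -y; the bolt is at the chest's +x side. Place and yaw vary.
- paddle (a point): Centre of the top face of the paddle: orange pad on a black plate, 60 mm (rig x) by 50 mm (along the lever), its top 13 mm above the lever's midline, 250 mm from the pivot. Pivot axis: along rig x through rig (0, 0, 133 mm). At rest the lever slopes up 0.22 rad to the paddle, which is about 200 mm above the bench; fully down, 87 mm. Lever 22 mm wide, 12 mm thick.
- stud (a point): Centre of the top of the red upright stud on the steel bolt: diameter 16 mm, 34 mm tall; its top is 189 mm above the bench, the bolt bar's top 155 mm. Locked, it is at rig x = 139, y = 150 to 158 mm. The bar, 18 mm wide, 76 mm long along rig y with the stud in its middle, runs on a rail beside the flap's edge, which is 11 mm from the stud's axis towards -x.
- bolt (a joint): Slide of the bolt in m along rig +y (away from the lever). 0 to 0.008 at the start (its bar lies over a steel tab on the flap and keeps the flap shut); 0.040 is the open end stop. It moves against 2 to 3 N of friction and stays where it is left.
- lever (a joint): Turn of the lever in rad: 0 at rest (a weak spring returns it to there), growing as the paddle goes down, 0.46 at its lower stop. After about 0.09 rad of play its short end meets a steel tongue on the flap's side and lifts the flap; from there the paddle needs about 8 to 15 N downward. Let go, it comes up again.
- flap (a joint): Opening of the flap in rad: 0 shut, about 0.43 with the lever at its lower stop. Teal slab 12 mm thick; shut, it covers rig x -68 to 128, y 97 to 303 mm, top at z = 143 mm; hinged along its -x edge, its +x edge swings up. A steel tab (24 mm in y) juts from its +x edge under the bolt. Weighs about 2.4 kg and falls shut if the paddle is released.
- rack: Loose green tube rack with capped tubes, 100 x 60 mm, 67 mm tall; origin at the centre of its underside. Bystander.
- tipbox: Loose blue tip box with a red lid, 92 x 67 mm, 59 mm tall; origin at the centre of its underside. Bystander.
- jar: Loose yellow jar, 60 mm in diameter, 85 mm tall; origin at the centre of its underside. Bystander.

How it is judged (in metres and radians):
On the way, in this order (a step that is already met when the one before it is completed fails the run):
1. the bolt is pushed to its open end while the flap is shut (value of joint bolt above 0.034 m and value of joint flap below 0.03 rad), for 0.1 s.
2. the flap is raised by the fingers pressing on the lever (value of joint flap above 0.36 rad and contact force between the fingers and lever above 3 N), for 0.3 s.
At the end, for the whole second after the job is handed in: Bolt at its open end (at least 34 of 40 mm), lever held down (at least 0.41 of 0.46 rad) by the fingers pressing it with more than 3 N, flap raised at least 0.36 rad and still (all of step 2 and value of joint bolt above 0.034 m and value of joint lever above 0.41 rad and velocity of joint flap between -0.1 and 0.1 rad/s); the arm keeps its last pose, push and grip.
It fails at once if the robot touches the flap itself (contact force between the arm and flap above 2 N).
It fails at once if the fingers touch the flap itself (contact force between the fingers and flap above 2 N).
It fails at once if the rack is moved or lifted by over 20 mm (distance of rack from where it was at the start of the episode above 0.02 m).
It fails at once if the tip box is moved or lifted by over 20 mm (distance of tipbox from where it was at the start of the episode above 0.02 m).
It fails at once if the jar is moved or lifted by over 20 mm (distance of jar from where it was at the start of the episode above 0.02 m).
It also fails if it takes over 43 s, if anything falls off the work surface, if the arm or the gripper's body presses on something with over 40 N, if the wrist force passes 120 N, or if a joint passes its speed limit or range.

### The arm

A 6-joint arm with a two-finger parallel gripper is mounted at the origin on the work surface. World frame = base frame: x ahead of the robot, y to its left, z up, the work surface at z = 0. Lengths are in m, angles in degrees, forces in N, time in s.
With the tool pointing down it reaches from about 0.35 to 0.725 m from the base axis. Payload 6 kg.
Tool frame: the origin (TCP) lies midway between the tips of the shut fingers; the grasp point (between the pads) lies 19 mm behind it (arm.grip_depth is the distance from the TCP to the grasp point, in m); z points along the fingers, y is the line along which they close (so a half turn about z gives the same grasp; the last joint's range is limited). The gripper opens to 85 mm and grips with 20 to 120 N. Pads are 22 mm wide; open, the fingers measure 114 mm over their backs; the gripper's body (76 mm by 85 mm) begins 54 mm behind the grasp point. The pads swing forward as they close: fully open they stand 13 mm farther back than shut.
Start: joints at [92.057, 2.303, 4.859, 0, -92.561, -19.12], TCP at [0.176, 0.574, 0.199] pointing down, gripper open.
Joint ranges: [-146.85, 146.85], [-73.84, 115.35], [-62.03, 85.46], [-188.31, 113.3], [-161.28, -10.13], [-171.36, 171.36]. Speed limits (degrees/s): [147.25, 147.25, 172.46, 180, 180, 180].

### API

Orientations are given as [roll, pitch, yaw] about the fixed x, y, z axes, in that order (R = Rz(yaw) Ry(pitch) Rx(roll)).
In Python, from cell import sensors, optics, workorder, arm gives the robot as it stands.
- The arm moves only by the tool play_rows, never from a script. Its argument "series" is one flat list of numbers, 7 for each row, row after row: the shift along the tool's x, y, z in mm, then the turn, a rotation vector about the tool's x, y, z in rad, then the finger opening in mm, from 0 to 85.4. In form: [x, y, z, rx, ry, rz, hand, x, y, z, rx, ry, rz, hand, ...]. A call has 1 to 5 rows; each row shifts and turns the commanded pose from where the row before left it, along the tool's axes as they then stand; what a row does not reach is not made up. A row lasts 1/12 s, in which the tool goes at most 41.7 mm and 7.16 degrees, less where a joint would pass 70% of its speed; a pose out of reach is approached as far as the arm can. A call is refused whole if a number of a shift passes 41.7 or a number of a turn 0.125, either way. A call with a gripper value outside its range is refused whole. The fingers move at their own pace and stop on an object; "newtons" is the grip in N (left out, the last holds). Time passes only in rows, so rows that do not move let the fingers close. It gives the time, the measured TCP pose, the force, the opening and the grip force at its end, in the units of the state.
- sensors.sense(): the state, without advancing time (a new reading comes with each control period).
- optics.grab_frame(name): name is "scene" or "top"; returns the picture (480x640x3 uint8, red, green, blue); there is no depth.
- optics.camera_info(name): a dict with "fov_y" (degrees; the focal length in pixels is half the picture's height over the tangent of half this angle, whatever the lens; pixels are square), "cx", "cy" (the principal point, pixels), "R" (3x3) and "t" (3): a world point X has camera coordinates R X + t. Camera axes: x right, y down, z forward; pixel columns grow to the right and rows downward; lengths in m; the calibration is good to about 2 mm. A picture is of the moment at which its call begins. camera_info takes no time and is no camera call.
- workorder.finish_job(): hands the job in; it is judged then, once.
The state is a dict: "time_s": time; "joint_pos": joint angles; "qd": joint speeds; "tau": joint torques, N m; "eef_pos": TCP position; "tool_rot": TCP orientation; "ft_force": force on the tool from outside, world axes, zero at the start; "ft_torque": the same for the moment, N m; "gripper_width": finger opening in m; "grasp_force": force on a finger pad.
Only numpy, scipy, OpenCV 4.12 (cv2) and the standard library are available. Lean on these libraries where they do the work, as an engineer would, in place of code of your own. Each camera call takes 0.05 s, during which the arm holds its last target. There are 200 camera calls.

## Working session

There is one attempt and no reset: what is moved stays moved. The work goes in short steps, Python scripts to look and compute and a tool call to move; the robot and the scene stay as the last step left them, time stands still between calls to the robot, and variables do not carry over. Pictures are saved under pics/ and viewed, at most 12 in all, crops included, and the job is handed in when it is done.

Besides the shell and the picture viewer there is one more tool, called after "Emit:" by a JSON object that holds its "fn" and its "kwargs", one argument or row to a line. play_rows: Moves the arm, as the interface text tells. Its arguments: {"type":"object","properties":{"series":{"type":"array","items":{"type":"number"}},"newtons":{"type":"number"}},"required":["series"]}

```bash
mkdir -p pics; python3 - <<'E'
from cell import sensors, optics
import cv2
for n in("scene","top"):
    cv2.imwrite(f"pics/{n}0.png",optics.grab_frame(n)[:,:,::-1]); print(n,optics.camera_info(n))
print(sensors.sense())
E
```

```text
scene {'fov_y': 45.740027411303615, 'cx': 320.16589689565984, 'cy': 248.93424086304526, 'R': array([[ 0.82871489,  0.55961599, -0.00784674],
       [ 0.39088101, -0.58876188, -0.70751077],
       [-0.4005542 ,  0.58325757, -0.706659  ]]), 't': array([-0.45510099, -0.11785785,  1.40652923])}
top {'fov_y': 55.68532212916417, 'cx': 312.7998605231166, 'cy': 235.60150104865804, 'R': array([[ 0.02052544, -0.99975009, -0.00885778],
       [-0.98602835, -0.01877725, -0.16551591],
       [ 0.16530822,  0.01213131, -0.98616734]]), 't': array([-0.00608143,  0.56657605,  0.74224079])}
{'time_s': 0.1, 'joint_pos': array([ 9.20573104e+01,  2.33540832e+00,  4.80820426e+00, -2.41068603e-02,
       -9.25635552e+01, -1.91197831e+01]), 'qd': array([-0.05534013, -0.14322224,  0.13415422,  0.11139724,  0.00707077,
       -0.00035458]), 'tau': array([-5.00116599e-03, -3.69350302e+01,  3.48279297e+01,  6.95197061e+00,
       -4.65370293e-03, -1.40953905e-06]), 'eef_pos': array([0.17587413, 0.57326832, 0.19797593]), 'tool_rot': array([ 1.79906359e+02, -6.97176194e-03, -1.70614079e+01]), 'ft_force': array([ 0.00713271, -0.57686529, -0.32571412]), 'ft_torque': array([0.00646225, 0.01455745, 0.0255502 ]), 'grasp_force': 0.0, 'gripper_width': 0.08532765580389734}
```

View pics/scene0.png

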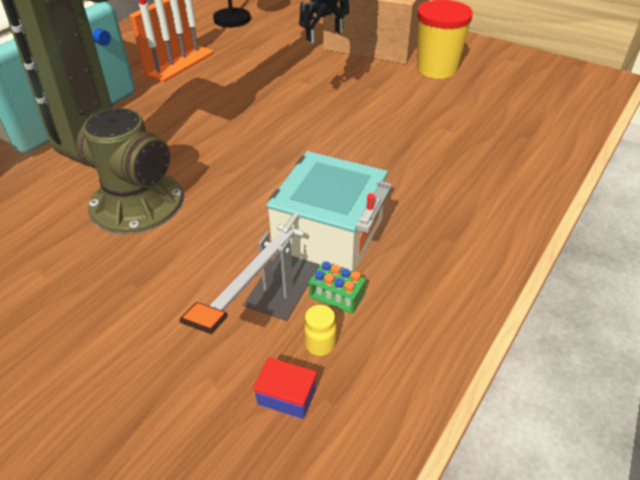

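View pics/top0.png

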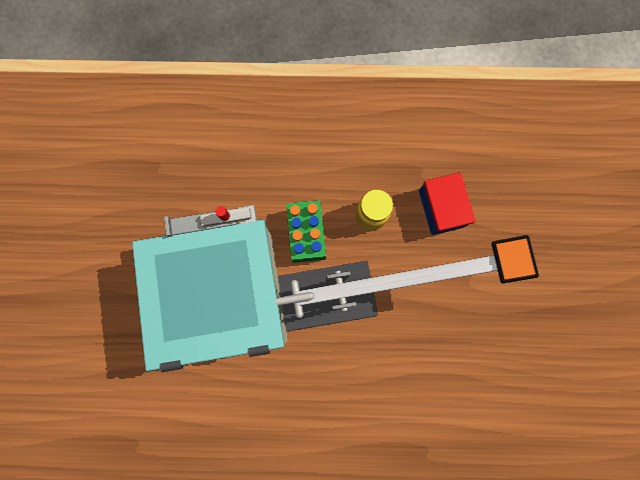

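The scene view shows the pad at about (204,317) and the stud at (371,201). The top view shows the pad at (516,260), the stud at (221,213), and the flap as a square from (134,240) to (284,347). The bystanders stand at x of the rig's +x side. Next I measure.

```bash
cat > h.py <<'E'
import numpy as np, cv2
from cell import optics
def ray(n,px):
    c=optics.camera_info(n); f=240/np.tan(np.radians(c["fov_y"]/2))
    R=np.array(c["R"]); d=R.T@np.array([(px[0]-c["cx"])/f,(px[1]-c["cy"])/f,1]); return -R.T@c["t"],d/np.linalg.norm(d)
def plane(n,px,z):
    o,d=ray(n,px); return o+d*(z-o[2])/d[2]
def tri(p,q):
    o1,d1=ray("scene",p);o2,d2=ray("top",q)
    s=np.linalg.lstsq(np.c_[d1,-d2],o2-o1,rcond=None)[0]; a=o1+d1*s[0];b=o2+d2*s[1]; return (a+b)/2,np.linalg.norm(a-b)
def blobs(im,lo,hi,box):
    h=cv2.cvtColor(im,cv2.COLOR_RGB2HSV); m=cv2.inRange(h,lo,hi); k=np.zeros_like(m); x0,y0,x1,y1=box; k[y0:y1,x0:x1]=255
    m&=k; n,l,s,c=cv2.connectedComponentsWithStats(m); i=1+np.argmax(s[1:,4]); return (l==i).astype(np.uint8),s[i],c[i]
E
python3 - <<'E'
from h import *
S=cv2.imread("pics/scene0.png")[:,:,::-1];T=cv2.imread("pics/top0.png")[:,:,::-1]
_,s1,p1=blobs(S,(5,150,120),(18,255,255),(175,295,232,335)); _,s2,p2=blobs(T,(5,150,120),(18,255,255),(488,230,545,290))
print("pad",p1,s1,p2,s2,tri(p1,p2)); P=plane("top",p2,.200);print(P)
a,s1,p1=blobs(S,(0,150,80),(4,255,255),(355,185,385,215)); b,s2,p2=blobs(T,(0,150,80),(4,255,255),(205,200,240,228))
print("stud",p1,s1,p2,s2,tri(p1,p2))
b3=cv2.cvtColor(T,cv2.COLOR_RGB2HSV)[203:224,208:236]; print(b3[...,2]*(b3[...,1]>150))
m,s,p=blobs(T,(80,50,60),(95,255,255),(100,200,300,390))
c=max(cv2.findContours(m,0,1)[0],key=cv2.contourArea); q=cv2.approxPolyDP(cv2.convexHull(c),8,True)[:,0]
W=np.array([plane("top",x,.143) for x in q.astype(float)]);print(q,W)
print(np.linalg.norm(W-np.roll(W,-1,0),axis=1),np.degrees(np.arctan2(*(np.roll(W,-1,0)-W)[:,1::-1].T)))
for n,lo,hi,z,box in(("rack",(40,100,40),(75,255,255),.06,(280,190,335,270)),("jar",(22,100,80),(35,255,255),.085,(350,180,400,230)),("tip",(0,150,80),(4,255,255),.059,(410,165,480,240))):
    m,s,p=blobs(T,lo,hi,box);r=cv2.minAreaRect(np.argwhere(m)[:,::-1].astype(np.float32))
    print(n,np.array([plane("top",x,z) for x in cv2.boxPoints(r)]).round(3)[:,:2].tolist())
E
```

```text
pad [199.87951807 315.14228342] [ 175  295   57   40 1743] [519.73949045 259.85031847] [ 488  230   57   60 1570] (array([ 0.51236815, -0.28093215,  0.20328886]), np.float64(0.0006933755075196858))
[ 0.5125171  -0.28264238  0.2       ]
stud [370.35294118 200.81176471] [367 194   7  15  85] [222.08461538 212.51538462] [215 206  15  15 130] (array([0.57771855, 0.13808346, 0.17298452]), np.float64(0.0008242074364243009))
[[180 179 179 179 180 180 179 180 180 179 177 178 177 176 177 176 176 177
  177 175 175 175 175 174 174 173 173 172]
 [181 181 179 180 180 181 182 182 182 182 183 183 183 184 184 184 185 185
  185 187 186 185 183 185 186 184 186 185]
 [173 174 174 174 173 173 174 174 174 173 173 172 172 171 173 173 174 175
  176 176 178 178 177 177 177 178 179 178]
 [177 175 176 176 175 176 175 176 172 169 194 203 217 223 198 174 172 172
  174 172 173 172 172 172 172 172 175 173]
 [178 180 179 180 180 180 180 177 183 226 235 235 234 235 235 223 171 169
  180 178 178 177 178 178 177 178 177 177]
 [179 180 180 180 180 179 178 177 210 232 235 233 234 233 234 235 225 186
  181 185 185 186 1
[... 1588 characters left out ...]
 0   0   0   0   0   0   0   0
    0   0   0   0   0   0   0   0   0   0]
 [  0   0   0   0   0   0   0   0   0   0   0   0   0   0   0   0   0   0
    0   0   0   0   0   0   0   0   0   0]]
[[263 220]
 [283 346]
 [146 370]
 [133 241]] [[0.57333114 0.08082822 0.143     ]
 [0.38576704 0.04422855 0.143     ]
 [0.34751122 0.24271786 0.143     ]
 [0.53694952 0.27810555 0.143     ]]
[0.19110161 0.20214231 0.19271523 0.200604  ] [-168.95853114  100.90913072   10.5810844   -79.5509933 ]
rack [[0.621, 0.053], [0.628, -0.007], [0.524, -0.018], [0.518, 0.041]]
jar [[0.631, -0.068], [0.648, -0.118], [0.587, -0.137], [0.57, -0.088]]
tip [[0.665, -0.186], [0.686, -0.25], [0.595, -0.273], [0.575, -0.21]]
```

```bash
python3 - <<'E'
from h import *
T=cv2.imread("pics/top0.png")[:,:,::-1]; S=cv2.imread("pics/scene0.png")[:,:,::-1]
print(cv2.cvtColor(T,cv2.COLOR_RGB2HSV)[[260,245,300],[516,516,516]])
_,s,p=blobs(T,(8,170,215),(14,255,255),(494,236,540,284));print(s,p)
_,s1,p1=blobs(S,(8,150,200),(14,255,255),(180,300,228,332));print(s1,p1,tri(p1,p))
P=plane("top",p,.2002);D=plane("top",(220.3,210.6),.189);print("P",P,"D",D)
W=np.array([[0.57333114,0.08082822],[0.38576704,0.04422855],[0.34751122,0.24271786],[0.53694952,0.27810555]])
for yaw in np.radians([10,10.5,11,11.5]):
    ex=np.array([np.cos(yaw),np.sin(yaw)]);ey=np.array([-ex[1],ex[0]])
    O=P[:2]+.2411*ey; f=lambda v:np.round([(v-O)@ex,(v-O)@ey],4)
    print(np.degrees(yaw),O,"stud",f(D[:2]),"flap",[f(w).tolist() for w in W])
E
```

```text
[[ 12 200 233]
 [ 12 199 233]
 [ 12 164 166]]
[ 496  239   39   40 1091] [515.01649863 258.6507791 ]
[184 303  39  24 541] [203.22365989 314.74306839] (array([ 0.51424663, -0.27588814,  0.20030962]), np.float64(0.0006303437686677886))
P [ 0.51403014 -0.27616     0.2002    ] D [0.57670016 0.13701897 0.189     ]
10.0 [ 0.47216357 -0.03872285] stud [0.1335 0.1549] flap [[0.1204, 0.1002], [-0.0707, 0.0967], [-0.0739, 0.2988], [0.1188, 0.3008]]
10.5 [ 0.47009316 -0.03909725] stud [0.1369 0.1537] flap [[0.1234, 0.0991], [-0.0677, 0.0973], [-0.0692, 0.2994], [0.1235, 0.2997]]
11.0 [ 0.46802609 -0.03948969] stud [0.1404 0.1525] flap [[0.1263, 0.098], [-0.0648, 0.0979], [-0.0645, 0.3], [0.1283, 0.2986]]
11.5 [ 0.46596253 -0.03990016] stud [0.1438 0.1513] flap [[0.1293, 0.0969], [-0.0618, 0.0984], [-0.0597, 0.3006], [0.133, 0.2975]]
```

```bash
cat >> h.py <<'E'
from cell import sensors
YAW=np.radians(10.8);ex=np.array([np.cos(YAW),np.sin(YAW),0]);ey=np.array([-ex[1],ex[0],0])
O=np.array([.46885,-.03933,0])
def where():
    s=sensors.sense(); v=np.array(s["eef_pos"])-O
    return "t %.2f"%s["time_s"],"rig mm",np.round([v@ex*1e3,v@ey*1e3,v[2]*1e3],1),s["tool_rot"].round(2),s["ft_force"].round(1)
E
python3 -c "
from h import *
print(where())
S=cv2.imread('pics/scene0.png')[145:285,250:420];cv2.imwrite('pics/c1.png',cv2.resize(S,None,fx=4,fy=4,interpolation=2))"
```

```text
('t 0.10', 'rig mm', array([-173. ,  656.6,  198. ]), array([ 1.7991e+02, -1.0000e-02, -1.7060e+01]), array([ 0. , -0.6, -0.3]))
```

View pics/c1.png

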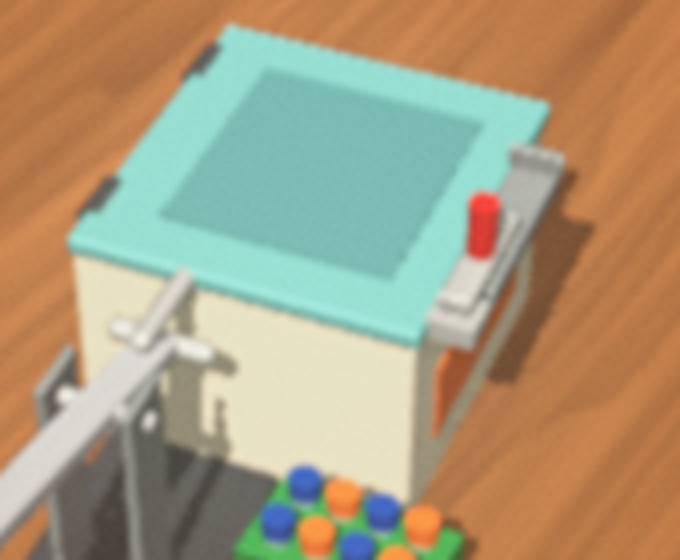

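Emit:
{"fn": "play_rows", "kwargs": {
  "series": [0,0,-20,0,0,-0.12,0,0,0,-20,0,0,-0.12,0,0,0,-20,0,0,-0.12,0,0,0,-10,0,0,-0.126,0]
}}

```text
out of range: row 4 has -0.126, outside -0.125 to 0.125
```

The crop shows low end blocks on the rail, about as high as the bar, and the stud standing clear above them. A tip height of 168 mm is safe.

Emit:
{"fn": "play_rows", "kwargs": {
  "series": [0,0,-20,0,0,-0.12,0,0,0,-20,0,0,-0.12,0,0,0,-20,0,0,-0.12,0,0,0,-20,0,0,-0.123,0,0,0,0,0,0,0,0]
}}

```text
time_s: 0.52
eef_pos: [0.1767, 0.5744, 0.2834]
tool_rot: [-179.7, -0.2, 10.9]
ft_force: [0.0, 0.2, 1.2]
gripper_width: 0.0254
grasp_force: 0.0
```

```bash
python3 -c "from h import *;print(where())"
```

```text
('t 0.52', 'rig mm', array([-172. ,  657.6,  283.4]), array([-1.797e+02, -1.500e-01,  1.094e+01]), array([0. , 0.2, 1.2]))
```

Emit:
{"fn": "play_rows", "kwargs": {
  "series": [19.5,34,0,0,0,0,0,19.5,34,0,0,0,0,0,19.5,34,0,0,0,0,0,19.5,34,0,0,0,0,0,19.5,34,0,0,0,0,0]
}}

```text
time_s: 0.93
eef_pos: [0.3038, 0.4228, 0.2783]
tool_rot: [180.0, 0.0, 10.6]
ft_force: [0.7, 0.7, 0.3]
gripper_width: 0.0
grasp_force: 0.0
```

Emit:
{"fn": "play_rows", "kwargs": {
  "series": [19.5,34,0,0,0,0,0,19.5,34,0,0,0,0,0,19.5,34,0,0,0,0,0,19.5,34,0,0,0,0,0,19.5,34,0,0,0,0,0]
}}

```text
time_s: 1.35
eef_pos: [0.431, 0.2736, 0.2785]
tool_rot: [-180.0, 0.0, 10.6]
ft_force: [1.0, -0.0, 0.2]
gripper_width: 0.0002
grasp_force: 0.0
```

Emit:
{"fn": "play_rows", "kwargs": {
  "series": [19.5,34,0,0,0,0,0,19.5,34,0,0,0,0,0,19.5,34,0,0,0,0,0,19.5,34,0,0,0,0,0,19.5,34,0,0,0,0,0]
}}

```text
time_s: 1.77
eef_pos: [0.5582, 0.1244, 0.2783]
tool_rot: [-180.0, 0.0, 10.6]
ft_force: [-0.0, 0.3, -0.4]
gripper_width: 0.0
grasp_force: 0.0
```

Emit:
{"fn": "play_rows", "kwargs": {
  "series": [19.5,34,0,0,0,0,0,0,0,0,0,0,0,0,0,0,0,0,0,0,0]
}}

```text
time_s: 2.02
eef_pos: [0.5835, 0.0945, 0.2771]
tool_rot: [180.0, 0.2, 10.4]
ft_force: [-0.1, -0.2, -0.4]
gripper_width: -0.0005
grasp_force: 0.0
```

```bash
python3 -c "from h import *;print(where())"
```

```text
('t 2.02', 'rig mm', array([137.7, 110. , 277.1]), array([1.7996e+02, 1.7000e-01, 1.0360e+01]), array([-0.1, -0.2, -0.4]))
```

Emit:
{"fn": "play_rows", "kwargs": {
  "series": [2,0,30,0,0,0,0,0,0,30,0,0,0,0,0,0,30,0,0,0,0,0,0,19,0,0,0,0,0,0,0,0,0,0,0]
}}

```text
time_s: 2.43
eef_pos: [0.5819, 0.0974, 0.1643]
tool_rot: [180.0, 0.5, 10.7]
ft_force: [-1.0, 0.4, -0.3]
gripper_width: 0.0003
grasp_force: 0.0
```

Emit:
{"fn": "play_rows", "kwargs": {
  "series": [0,-8,0,0,0,0,0,0,-8,0,0,0,0,0,0,-6,0,0,0,0,0,0,-6,0,0,0,0,0,0,0,0,0,0,0,0]
}}

```text
time_s: 2.85
eef_pos: [0.5798, 0.1259, 0.1712]
tool_rot: [-180.0, -0.1, 10.7]
ft_force: [0.8, 0.1, -0.3]
gripper_width: 0.0003
grasp_force: 0.0
```

```bash
python3 -c "
from h import *;print(where())
cv2.imwrite('pics/c2.png',cv2.resize(optics.grab_frame('scene')[130:270,270:440,::-1],None,fx=4,fy=4,interpolation=2))"
```

```text
('t 2.85', 'rig mm', array([140. , 141.5, 171.2]), array([-1.7996e+02, -1.1000e-01,  1.0700e+01]), array([ 0.8,  0.1, -0.3]))
```

View pics/c2.png

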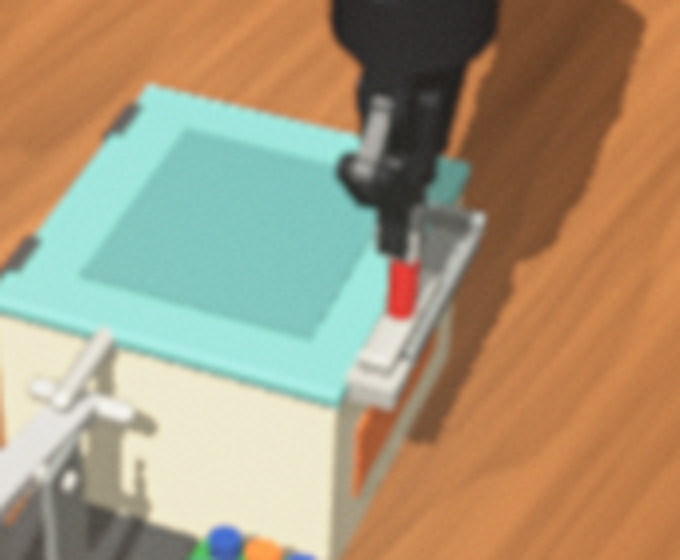

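The stud is unmoved, with its top at about (371,195). The finger ends appear at about (369,192), behind or above it, not in front. I'll check by projection.

```bash
python3 -c "
from h import *
def proj(n,X):
    c=optics.camera_info(n); f=240/np.tan(np.radians(c['fov_y']/2)); v=np.array(c['R'])@X+c['t']; return (f*v[:2]/v[2]+[c['cx'],c['cy']]).round(1)
s=sensors.sense();X=s['eef_pos'];print(X,where())
D=O+ex*.139+ey*.153
for n in('scene','top'): print(n,'tcp',proj(n,X),'studtop',proj(n,D+[0,0,.189]),'studbase',proj(n,D+[0,0,.155]), 'camera',-np.array(optics.camera_info(n)['R']).T@optics.camera_info(n)['t'])
T=optics.grab_frame('top');cv2.imwrite('pics/t2.png',cv2.resize(T[140:290,120:320,::-1],None,fx=4,fy=4,interpolation=2))"
```

```text
[0.57979742 0.12524545 0.17080129] ('t 2.90', 'rig mm', array([139.8, 140.9, 170.8]), array([-1.7998e+02, -7.0000e-02,  1.0680e+01]), array([ 0.4, -0.3, -0.4]))
scene tcp [367.7 205.6] studtop [369.9 194.8] studbase [369.  207.8] camera [ 0.98660855 -0.63507724  0.90697978]
top tcp [230.9 211.4] studtop [220.3 210.6] studbase [225.  215.5] camera [ 0.43608636 -0.00444552  0.82569711]
```

View pics/t2.png

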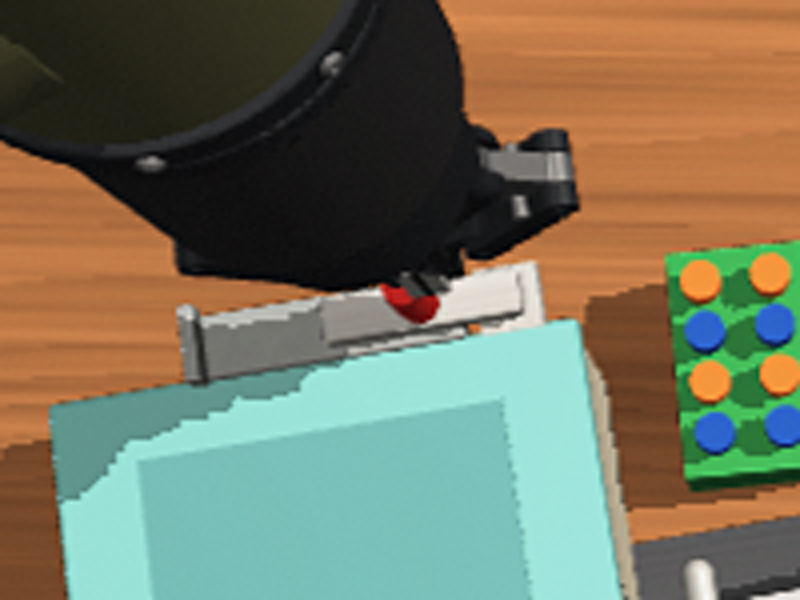

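```bash
python3 -c "
from h import *
for p,q in(((369,192),(226,211)),((368,192),(230,212)),((370,193),(223,212))): print(tri(p,q))
a=cv2.resize(optics.grab_frame('scene')[165:215,340:405,::-1],None,fx=9,fy=9,interpolation=0);b=cv2.resize(optics.grab_frame('top')[185:235,200:265,::-1],None,fx=9,fy=9,interpolation=0)
import numpy as np
c=np.vstack([a,b]);cv2.imwrite('pics/c3.png',cv2.resize(np.hstack([a,b]),(800,308)))"
```

```text
(array([0.5759526 , 0.12841434, 0.20033813]), np.float64(0.005669411987076693))
(array([0.57511265, 0.12311178, 0.20303936]), np.float64(0.008465156056761874))
(array([0.57564393, 0.13379965, 0.19407852]), np.float64(0.0052858987144843005))
```

View pics/c3.png

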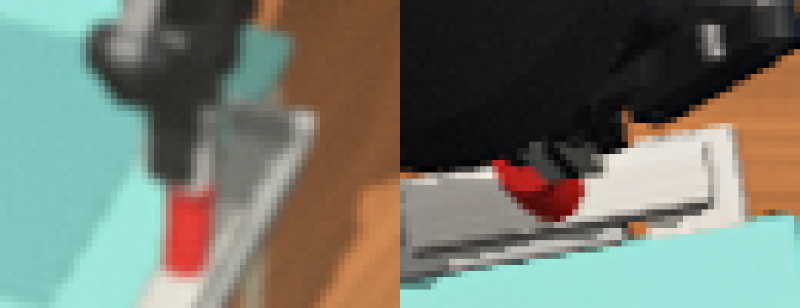

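Both views suggest the finger ends sit just above the stud, around z of 0.195, higher than the TCP reading says. I'll back off and measure the fingertip in the clear.

Emit:
{"fn": "play_rows", "kwargs": {
  "series": [0,20,0,0,0,0,0,0,20,0,0,0,0,0,0,0,0,0,0,0,0,0,0,0,0,0,0,0]
}}

```text
time_s: 3.38
eef_pos: [0.5872, 0.0839, 0.17]
tool_rot: [180.0, -0.0, 10.5]
ft_force: [-0.8, 0.8, -0.6]
gripper_width: 0.0
grasp_force: 0.0
```

```bash
python3 -c "
from h import *
def proj(n,X):
    c=optics.camera_info(n); f=240/np.tan(np.radians(c['fov_y']/2)); v=np.array(c['R'])@X+c['t']; return (f*v[:2]/v[2]+[c['cx'],c['cy']]).round(1)
from cell import arm
X=sensors.sense()['eef_pos'];print(where(),arm.grip_depth,[proj(n,X) for n in('scene','top')])
a=cv2.resize(optics.grab_frame('scene')[165:245,320:425,::-1],(525,400),interpolation=0);b=cv2.resize(optics.grab_frame('top')[180:240,210:265,::-1],(275,300),interpolation=0)
c=np.zeros((400,800,3),np.uint8);c[:,:525]=a;c[:300,525:]=b;cv2.imwrite('pics/c4.png',c)"
```

```text
('t 3.38', 'rig mm', array([139.4,  98.9, 170. ]), array([ 1.80e+02, -1.00e-02,  1.05e+01]), array([-0.8,  0.8, -0.6])) 0.0187 [array([360.1, 218.9]), array([259.1, 207.1])]
```

View pics/c4.png

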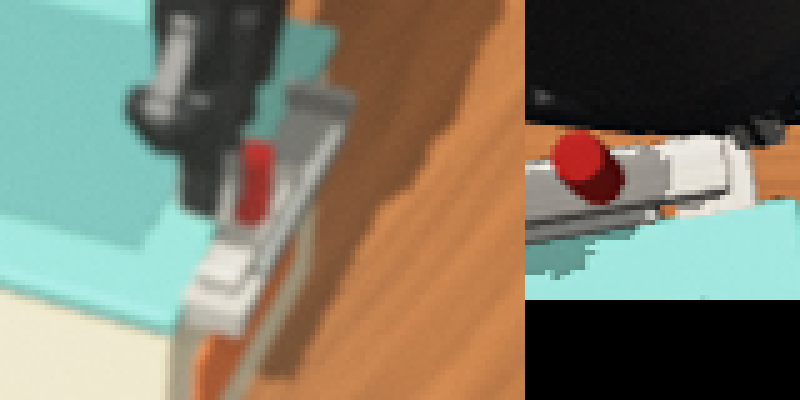

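The fingertip is at scene (361,207) and top (256,207), while the predicted TCP was (360,219) and (259,207). The real tips are clearly higher than reported.

```bash
python3 -c "
from h import *
for p,q in(((361,207.5),(256.4,207)),((361,207.5),(258,208))): X,e=tri(p,q);v=X-O;print(X,e,v@ex,v@ey)
print(sensors.sense()['joint_pos'])"
```

```text
[0.58367719 0.08631454 0.19470224] 0.005255018036330282 0.1363367239803063 0.10190255850988529
[0.58315845 0.08477551 0.19510166] 0.007791912784862629 0.13553878730785615 0.10048798818636383
[ 2.75777543e+01  1.18800013e+00  7.07999737e-01 -2.79985080e-03
 -8.95188021e+01  7.30050571e+01]
```

Emit:
{"fn": "play_rows", "kwargs": {
  "series": [0,0,4,0,0,0,0,0,0,4,0,0,0,0,0,0,2,0,0,0,0,0,0,0,0,0,0,0]
}}

```text
time_s: 3.82
eef_pos: [0.5866, 0.0852, 0.1588]
tool_rot: [180.0, 0.1, 10.6]
ft_force: [-0.2, 0.2, -0.3]
gripper_width: -0.0
grasp_force: 0.0
```

Emit:
{"fn": "play_rows", "kwargs": {
  "series": [0,0,4,0,0,0,0,0,0,3,0,0,0,0,0,0,0,0,0,0,0]
}}

```text
time_s: 4.07
eef_pos: [0.5867, 0.0849, 0.1519]
tool_rot: [180.0, 0.1, 10.6]
ft_force: [-0.3, -0.4, -0.3]
gripper_width: -0.0002
grasp_force: 0.0
```

Emit:
{"fn": "play_rows", "kwargs": {
  "series": [0,0,3,0,0,0,0,0,0,0,0,0,0,0,0,0,0,0,0,0,0]
}}

```text
time_s: 4.32
eef_pos: [0.587, 0.0848, 0.1498]
tool_rot: [180.0, 0.0, 10.6]
ft_force: [-0.4, 0.8, 0.8]
gripper_width: -0.0002
grasp_force: 0.0
```

```bash
python3 -c "
from h import *
print(where())
a=cv2.resize(optics.grab_frame('scene')[165:245,320:425,::-1],(525,400),interpolation=0);cv2.imwrite('pics/c5.png',a)"
```

```text
('t 4.32', 'rig mm', array([139.3,  99.8, 149.8]), array([1.7999e+02, 1.0000e-02, 1.0610e+01]), array([-0.4,  0.8,  0.8]))
```

View pics/c5.png

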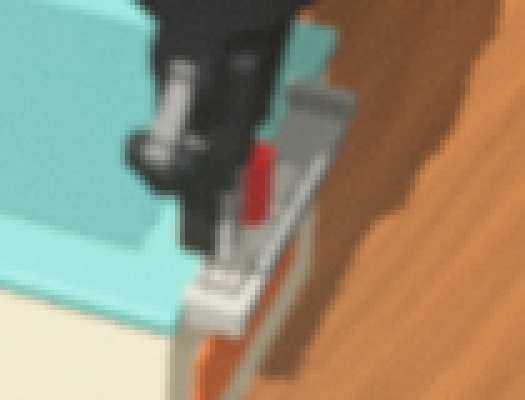

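The tip is now at about (360,215), roughly z of 175 mm, and well below the stud top. I'll push along the rail and watch the force.

Emit:
{"fn": "play_rows", "kwargs": {
  "series": [2,-8,0,0,0,0,0,0,-8,0,0,0,0,0,0,-8,0,0,0,0,0,0,0,0,0,0,0,0]
}}

```text
time_s: 4.7
eef_pos: [0.5843, 0.1106, 0.1499]
tool_rot: [-180.0, 0.0, 10.7]
ft_force: [0.0, -0.5, 0.6]
gripper_width: 0.0002
grasp_force: 0.0
```

Emit:
{"fn": "play_rows", "kwargs": {
  "series": [0,-5,0,0,0,0,0,0,-5,0,0,0,0,0,0,0,0,0,0,0,0]
}}

```text
time_s: 4.95
eef_pos: [0.5827, 0.1195, 0.1501]
tool_rot: [180.0, -0.0, 10.7]
ft_force: [0.8, 0.4, 1.3]
gripper_width: -0.0002
grasp_force: 0.2
```

Emit:
{"fn": "play_rows", "kwargs": {
  "series": [0,-5,0,0,0,0,0,0,-5,0,0,0,0,0,0,0,0,0,0,0,0]
}}

```text
time_s: 5.2
eef_pos: [0.581, 0.1289, 0.1503]
tool_rot: [180.0, -0.0, 10.6]
ft_force: [-0.7, -0.5, 2.3]
gripper_width: 0.0001
grasp_force: 1.5
```

```bash
python3 -c "
from h import *
print(where())
for n,b in(('scene',(345,170,395,225)),('top',(190,195,245,235))):
    m,s,p=blobs(optics.grab_frame(n),(0,150,80),(4,255,255),b);print(n,s,p)"
```

```text
('t 5.20', 'rig mm', array([141.7, 144.3, 150.3]), array([ 1.7998e+02, -3.0000e-02,  1.0630e+01]), array([-0.7, -0.5,  2.3]))
scene [368 203   6   5  21] [370.23809524 205.38095238]
top [213 214  13   7  46] [218.86956522 216.43478261]
```

Emit:
{"fn": "play_rows", "kwargs": {
  "series": [0,-4,0,0,0,0,0,0,-4,0,0,0,0,0,0,0,0,0,0,0,0]
}}

```text
time_s: 5.55
eef_pos: [0.5795, 0.1367, 0.1503]
tool_rot: [180.0, -0.0, 10.6]
ft_force: [-0.3, -1.2, 2.8]
gripper_width: -0.0
grasp_force: 2.0
```

```bash
python3 -c "
from h import *
print(where(),sensors.sense()['ft_torque'])
for n,b in(('scene',(345,170,395,225)),('top',(190,195,245,235))):
    I=optics.grab_frame(n);m,s,p=blobs(I,(0,150,80),(4,255,255),b);print(n,s,p)
    cv2.imwrite('pics/d_'+n+'.png',I[:,:,::-1])
a=cv2.resize(cv2.imread('pics/d_scene.png')[165:245,320:425],(525,400),interpolation=0);b=cv2.resize(cv2.imread('pics/d_top.png')[180:240,195:250],(275,300),interpolation=0)
c=np.zeros((400,800,3),np.uint8);c[:,:525]=a;c[:300,525:]=b;cv2.imwrite('pics/c6.png',c)"
```

```text
('t 5.55', 'rig mm', array([141.6, 152.2, 150.3]), array([ 1.7998e+02, -2.0000e-02,  1.0620e+01]), array([-0.3, -1.2,  2.8])) [-0.27708763  0.11694691  0.05742789]
scene [370 201   5   4  17] [371.82352941 202.76470588]
top [208 214   8   8  34] [212.         216.67647059]
```

View pics/c6.png

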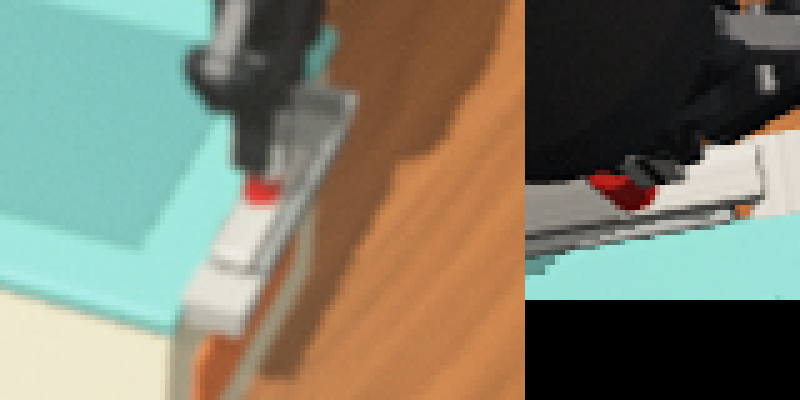

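The stud is moving: its base was at (371,208) and is now at about (372,205), with the finger on its upper half. I'll keep pushing until the force jumps at the stop.

Emit:
{"fn": "play_rows", "kwargs": {
  "series": [0,-4,0,0,0,0,0,0,-4,0,0,0,0,0,0,0,0,0,0,0,0]
}}

```text
time_s: 5.9
eef_pos: [0.578, 0.1448, 0.1502]
tool_rot: [180.0, -0.0, 10.6]
ft_force: [-0.8, -1.8, 5.1]
gripper_width: -0.0004
grasp_force: 2.5
```

Emit:
{"fn": "play_rows", "kwargs": {
  "series": [0,-4,0,0,0,0,0,0,-3,0,0,0,0,0,0,0,0,0,0,0,0]
}}

```text
time_s: 6.15
eef_pos: [0.5766, 0.1518, 0.1502]
tool_rot: [-180.0, -0.0, 10.6]
ft_force: [-1.2, -0.8, 4.8]
gripper_width: 0.0004
grasp_force: 2.8
```

Emit:
{"fn": "play_rows", "kwargs": {
  "series": [0,-3,0,0,0,0,0,0,-2,0,0,0,0,0,0,0,0,0,0,0,0]
}}

```text
time_s: 6.4
eef_pos: [0.5757, 0.1566, 0.1502]
tool_rot: [-180.0, -0.0, 10.6]
ft_force: [-0.9, -1.3, 5.8]
gripper_width: 0.0001
grasp_force: 2.9
```

```bash
python3 -c "
from h import *
print(where())
for n,b in(('scene',(345,170,405,225)),('top',(180,195,245,235))):
    I=optics.grab_frame(n);m,s,p=blobs(I,(0,150,80),(4,255,255),b);print(n,s,p)"
```

```text
('t 6.40', 'rig mm', array([141.7, 172.4, 150.2]), array([-1.800e+02, -2.000e-02,  1.063e+01]), array([-0.9, -1.3,  5.8]))
scene [373 195   6   4  20] [375.15 196.65]
top [193 216  10   6  30] [197.53333333 218.2       ]
```

Emit:
{"fn": "play_rows", "kwargs": {
  "series": [0,-3,0,0,0,0,0,0,-2,0,0,0,0,0,0,0,0,0,0,0,0]
}}

```text
time_s: 6.75
eef_pos: [0.575, 0.1602, 0.1502]
tool_rot: [179.9, 0.0, 10.6]
ft_force: [0.4, -4.3, 5.3]
gripper_width: -0.0001
grasp_force: 4.8
```

```bash
cat >> h.py <<'E'
def proj(n,X):
    c=optics.camera_info(n); f=240/np.tan(np.radians(c['fov_y']/2)); v=np.array(c['R'])@X+c['t']; return (f*v[:2]/v[2]+[c['cx'],c['cy']]).round(1)
E
python3 -c "
from h import *
print(where())
for n,b in(('scene',(345,170,405,225)),('top',(170,195,245,235))):
    I=optics.grab_frame(n);m,s,p=blobs(I,(0,150,80),(4,255,255),b);print(n,s,p)
    for y in(153,180,190): print(y,proj(n,O+ex*.139+ey*y/1e3+[0,0,.155]))"
```

```text
('t 6.75', 'rig mm', array([141.6, 176.1, 150.2]), array([179.88,   0.  ,  10.59]), array([ 0.4, -4.3,  5.3]))
scene [374 194   5   4  17] [375.82352941 195.76470588]
153 [369.  207.8]
180 [373.4 199.9]
190 [375.1 197. ]
top [191 217   9   6  27] [195.14814815 218.85185185]
153 [225.  215.5]
180 [207.3 218.5]
190 [200.8 219.6]
```

The force jumped to −4.3 N and motion stalled, so the bolt is at its stop. I'll give it a last firm push, then back off and lift.

Emit:
{"fn": "play_rows", "kwargs": {
  "series": [0,-3,0,0,0,0,0,0,-2,0,0,0,0,0,0,0,0,0,0,0,0,0,0,0,0,0,0,0]
}}

```text
time_s: 7.18
eef_pos: [0.5746, 0.161, 0.1503]
tool_rot: [179.5, 0.1, 10.4]
ft_force: [5.0, -17.5, 3.8]
gripper_width: -0.0001
grasp_force: 10.7
```

Emit:
{"fn": "play_rows", "kwargs": {
  "series": [0,15,0,0,0,0,0,0,15,-5,0,0,0,0,0,0,-40,0,0,0,0,0,0,-40,0,0,0,0,0,0,-30,0,0,0,0]
}}

```text
time_s: 7.6
eef_pos: [0.5795, 0.1361, 0.2672]
tool_rot: [-180.0, -0.0, 10.6]
ft_force: [0.9, -0.1, 2.0]
gripper_width: 0.0001
grasp_force: 0.0
```

```bash
python3 -c "
from h import *
print(where())
for n,b in(('scene',(345,170,405,225)),('top',(170,195,245,235))):
    I=optics.grab_frame(n);m,s,p=blobs(I,(0,150,80),(4,255,255),b);print(n,s,p)
    for y in(180,190): print(y,proj(n,O+ex*.139+ey*y/1e3+[0,0,.155]),proj(n,O+ex*.139+ey*y/1e3+[0,0,.189]))"
```

```text
('t 7.60', 'rig mm', array([141.5, 151.6, 267.2]), array([-1.7998e+02, -5.0000e-02,  1.0590e+01]), array([ 0.9, -0.1,  2. ]))
scene [372 187   6  15  83] [374.42168675 193.65060241]
180 [373.4 199.9] [374.4 186.8]
190 [375.1 197. ] [376.1 183.9]
top [198 209  15  14 137] [205.20437956 215.39416058]
180 [207.3 218.5] [201.7 213.7]
190 [200.8 219.6] [194.8 214.8]
```

After release the stud sits about 12 mm back: scene centroid (374.4,193.7) puts it at rig y of about 178. The tips were pressing on the bar top (fz 5 N) and dragged it on retreat. I'll push again slightly higher and lift straight up before moving away.

Emit:
{"fn": "play_rows", "kwargs": {
  "series": [0,6,30,0,0,0,0,0,0,30,0,0,0,0,0,0,30,0,0,0,0,0,0,22,0,0,0,0,0,0,0,0,0,0,0]
}}

```text
time_s: 8.12
eef_pos: [0.5775, 0.1303, 0.1457]
tool_rot: [180.0, 0.6, 10.6]
ft_force: [-1.0, 0.0, -1.6]
gripper_width: 0.0001
grasp_force: 0.0
```

Emit:
{"fn": "play_rows", "kwargs": {
  "series": [0,-6,0,0,0,0,0,0,-6,0,0,0,0,0,0,-6,0,0,0,0,0,0,0,0,0,0,0,0]
}}

```text
time_s: 8.45
eef_pos: [0.5778, 0.1497, 0.1549]
tool_rot: [-180.0, -0.2, 10.7]
ft_force: [0.5, -0.5, 0.7]
gripper_width: -0.0001
grasp_force: 0.0
```

Emit:
{"fn": "play_rows", "kwargs": {
  "series": [0,-5,0,0,0,0,0,0,-5,0,0,0,0,0,0,-4,0,0,0,0,0,0,0,0,0,0,0,0]
}}

```text
time_s: 8.78
eef_pos: [0.5753, 0.1607, 0.1541]
tool_rot: [179.8, -0.1, 10.6]
ft_force: [2.6, -7.9, 2.2]
gripper_width: -0.0001
grasp_force: 3.5
```

Emit:
{"fn": "play_rows", "kwargs": {
  "series": [0,-2,0,0,0,0,0,0,0,0,0,0,0,0,0,0,0,0,0,0,0,0,0,-20,0,0,0,0,0,0,-40,0,0,0,0]
}}

```text
time_s: 9.2
eef_pos: [0.5718, 0.1635, 0.2073]
tool_rot: [179.9, 0.6, 10.6]
ft_force: [0.7, 1.6, -1.0]
gripper_width: -0.0003
grasp_force: 0.0
```

Emit:
{"fn": "play_rows", "kwargs": {
  "series": [0,0,-40,0,0,0,0,0,30,-20,0,0,0,0,0,0,0,0,0,0,0]
}}

```text
time_s: 9.45
eef_pos: [0.5816, 0.1324, 0.28]
tool_rot: [-179.9, -0.6, 10.5]
ft_force: [0.3, 0.5, 1.2]
gripper_width: -0.0
grasp_force: 0.0
```

```bash
python3 -c "
from h import *
print(where())
for n,b in(('scene',(345,170,405,225)),('top',(170,195,245,235))):
    I=optics.grab_frame(n);m,s,p=blobs(I,(0,150,80),(4,255,255),b);print(n,s,p)"
```

```text
('t 9.45', 'rig mm', array([143. , 147.6, 280. ]), array([-179.95,   -0.55,   10.53]), array([0.3, 0.5, 1.2]))
scene [374 183   6  16  84] [376.38095238 190.08333333]
top [190 210  16  15 146] [197.71917808 217.        ]
```

The stud is now 37 mm from its start in both views, so the bolt is at about 40 mm. Now to the paddle.

Emit:
{"fn": "play_rows", "kwargs": {
  "series": [-13,35.5,0,0,0,0,0,-13,35.5,0,0,0,0,0,-13,35.5,0,0,0,0,0,-13,35.5,0,0,0,0,0,-13,35.5,0,0,0,0,0]
}}

```text
time_s: 9.97
eef_pos: [0.5477, -0.0525, 0.2712]
tool_rot: [-180.0, 0.1, 10.7]
ft_force: [0.4, -0.1, 0.6]
gripper_width: 0.0003
grasp_force: 0.0
```

Emit:
{"fn": "play_rows", "kwargs": {
  "series": [-13,35.5,0,0,0,0,0,-13,35.5,0,0,0,0,0,-13,35.5,0,0,0,0,0,-13,35.5,0,0,0,0,0,-13,35.5,0,0,0,0,0]
}}

```text
time_s: 10.38
eef_pos: [0.5168, -0.239, 0.2712]
tool_rot: [-179.9, 0.1, 10.7]
ft_force: [0.9, 0.1, -0.1]
gripper_width: -0.0001
grasp_force: 0.0
```

Emit:
{"fn": "play_rows", "kwargs": {
  "series": [-13,35.5,0,0,0,0,0,0,0,0,0,0,0,0,0,0,0,0,0,0,0]
}}

```text
time_s: 10.63
eef_pos: [0.5105, -0.2766, 0.2707]
tool_rot: [-179.9, 0.2, 10.5]
ft_force: [-0.3, 0.8, -0.1]
gripper_width: 0.0001
grasp_force: 0.0
```

```bash
python3 -c "
from h import *
print(where())"
```

```text
('t 10.63', 'rig mm', array([  -3.5, -240.8,  270.7]), array([-1.7989e+02,  1.6000e-01,  1.0450e+01]), array([-0.3,  0.8, -0.1]))
```

Descend to the paddle, watching for contact.

Emit:
{"fn": "play_rows", "kwargs": {
  "series": [3,3,25,0,0,0,0,0,0,25,0,0,0,0,0,0,10,0,0,0,0,0,0,0,0,0,0,0]
}}

```text
time_s: 10.97
eef_pos: [0.5138, -0.2762, 0.209]
tool_rot: [-179.8, 0.3, 10.7]
ft_force: [0.1, -0.6, 0.0]
gripper_width: -0.0001
grasp_force: 0.0
```

Emit:
{"fn": "play_rows", "kwargs": {
  "series": [0,0,8,0,0,0,0,0,0,8,0,0,0,0,0,0,8,0,0,0,0,0,0,0,0,0,0,0]
}}

```text
time_s: 11.3
eef_pos: [0.5144, -0.2775, 0.1874]
tool_rot: [-179.9, 0.1, 10.6]
ft_force: [-1.4, 0.4, -0.5]
gripper_width: -0.0001
grasp_force: 0.0
```

Emit:
{"fn": "play_rows", "kwargs": {
  "series": [0,0,8,0,0,0,0,0,0,8,0,0,0,0,0,0,8,0,0,0,0,0,0,0,0,0,0,0]
}}

```text
time_s: 11.63
eef_pos: [0.514, -0.2778, 0.1627]
tool_rot: [-179.9, 0.1, 10.6]
ft_force: [0.9, 1.0, 0.2]
gripper_width: 0.0
grasp_force: 0.4
```

```bash
python3 -c "
from h import *
print(where())
cv2.imwrite('pics/c7.png',cv2.resize(optics.grab_frame('scene')[140:400,140:440,::-1],(690,598)))"
```

```text
('t 11.63', 'rig mm', array([  -0.3, -242.7,  162.7]), array([-1.7992e+02,  1.2000e-01,  1.0600e+01]), array([0.9, 1. , 0.2]))
```

View pics/c7.png

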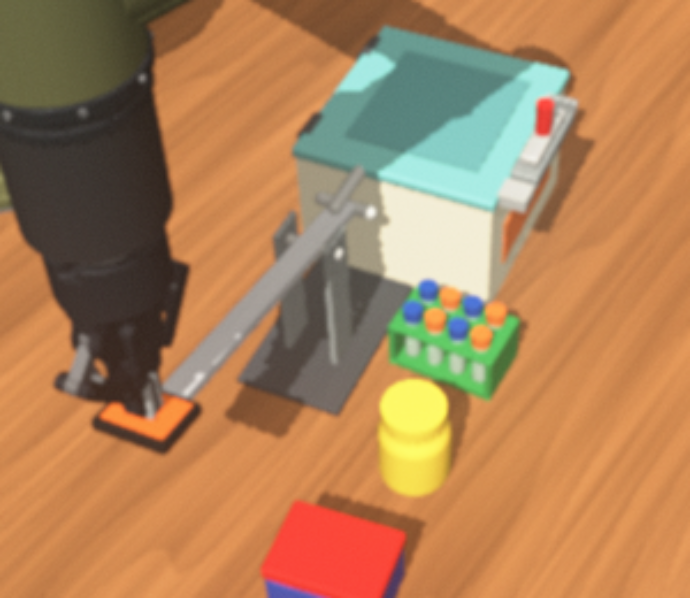

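The fingertips rest on the middle of the pad, at crop (148,412); the flap is shut and the bolt open. Pressing down now.

Emit:
{"fn": "play_rows", "kwargs": {
  "series": [0,0,7,0,0,0,0,0,0,7,0,0,0,0,0,0,7,0,0,0,0,0,0,7,0,0,0,0,0,0,0,0,0,0,0]
}}

```text
time_s: 12.1
eef_pos: [0.5152, -0.2795, 0.1379]
tool_rot: [179.8, -0.1, 10.6]
ft_force: [-0.5, -0.7, 10.4]
gripper_width: 0.0
grasp_force: 4.8
```

Emit:
{"fn": "play_rows", "kwargs": {
  "series": [0,0,7,0,0,0,0,0,0,7,0,0,0,0,0,0,7,0,0,0,0,0,0,7,0,0,0,0,0,0,0,0,0,0,0]
}}

```text
time_s: 12.52
eef_pos: [0.5156, -0.2808, 0.1109]
tool_rot: [179.7, -0.2, 10.6]
ft_force: [-0.6, -6.8, 10.3]
gripper_width: -0.0002
grasp_force: 5.3
```

Emit:
{"fn": "play_rows", "kwargs": {
  "series": [0,0,7,0,0,0,0,0,0,7,0,0,0,0,0,0,7,0,0,0,0,0,0,0,0,0,0,0]
}}

```text
time_s: 12.85
eef_pos: [0.5155, -0.2806, 0.0897]
tool_rot: [179.7, -0.1, 10.6]
ft_force: [0.2, -7.1, 8.6]
gripper_width: 0.0001
grasp_force: 4.9
```

```bash
python3 -c "
from h import *
print(where())"
```

```text
('t 12.85', 'rig mm', array([   0.6, -245.7,   89.7]), array([ 1.7968e+02, -1.4000e-01,  1.0580e+01]), array([ 0.2, -7.1,  8.6]))
```

Emit:
{"fn": "play_rows", "kwargs": {
  "series": [0,0,6,0,0,0,0,0,0,6,0,0,0,0,0,0,6,0,0,0,0,0,0,0,0,0,0,0]
}}

```text
time_s: 13.18
eef_pos: [0.5152, -0.2793, 0.0714]
tool_rot: [179.8, -0.1, 10.6]
ft_force: [-0.7, -1.6, 9.1]
gripper_width: -0.0
grasp_force: 4.6
```

Emit:
{"fn": "play_rows", "kwargs": {
  "series": [0,0,4,0,0,0,0,0,0,4,0,0,0,0,0,0,0,0,0,0,0,0,0,0,0,0,0,0]
}}

```text
time_s: 13.52
eef_pos: [0.5151, -0.2785, 0.0639]
tool_rot: [179.9, -0.1, 10.6]
ft_force: [-3.0, 1.9, 10.4]
gripper_width: 0.0003
grasp_force: 5.1
```

Emit:
{"fn": "play_rows", "kwargs": {
  "series": [0,0,3,0,0,0,0,0,0,0,0,0,0,0,0,0,0,0,0,0,0]
}}

```text
time_s: 13.77
eef_pos: [0.5153, -0.2783, 0.0609]
tool_rot: [179.9, -0.1, 10.6]
ft_force: [-1.4, 2.9, 11.1]
gripper_width: -0.0
grasp_force: 4.8
```

Emit:
{"fn": "play_rows", "kwargs": {
  "series": [0,0,3,0,0,0,0,0,0,0,0,0,0,0,0,0,0,0,0,0,0]
}}

```text
time_s: 14.02
eef_pos: [0.5156, -0.2784, 0.0583]
tool_rot: [179.9, -0.2, 10.7]
ft_force: [-1.9, 2.0, 11.9]
gripper_width: -0.0
grasp_force: 5.4
```

Emit:
{"fn": "play_rows", "kwargs": {
  "series": [0,0,3,0,0,0,0,0,0,0,0,0,0,0,0,0,0,0,0,0,0]
}}

```text
time_s: 14.27
eef_pos: [0.516, -0.2787, 0.0555]
tool_rot: [179.8, -0.2, 10.6]
ft_force: [-1.3, 1.7, 10.5]
gripper_width: -0.0002
grasp_force: 5.1
```

Emit:
{"fn": "play_rows", "kwargs": {
  "series": [0,0,3,0,0,0,0,0,0,3,0,0,0,0,0,0,0,0,0,0,0,0,0,0,0,0,0,0]
}}

```text
time_s: 14.6
eef_pos: [0.5162, -0.2787, 0.0536]
tool_rot: [179.8, -0.3, 10.7]
ft_force: [-10.3, 9.6, 29.8]
gripper_width: -0.0001
grasp_force: 12.8
```

Emit:
{"fn": "play_rows", "kwargs": {
  "series": [0,0,3,0,0,0,0,0,0,0,0,0,0,0,0,0,0,0,0,0,0]
}}

```text
time_s: 14.85
eef_pos: [0.5171, -0.2795, 0.0527]
tool_rot: [179.6, -0.4, 10.7]
ft_force: [-11.3, 10.3, 35.8]
gripper_width: 0.0002
grasp_force: 15.7
```

```bash
python3 -c "
from h import *
print(where())
cv2.imwrite('pics/c8.png',cv2.resize(optics.grab_frame('scene')[140:400,140:440,::-1],(690,598)))"
```

```text
('t 14.85', 'rig mm', array([   2.4, -245. ,   52.7]), array([179.62,  -0.38,  10.72]), array([-11.3,  10.3,  35.8]))
```

View pics/c8.png

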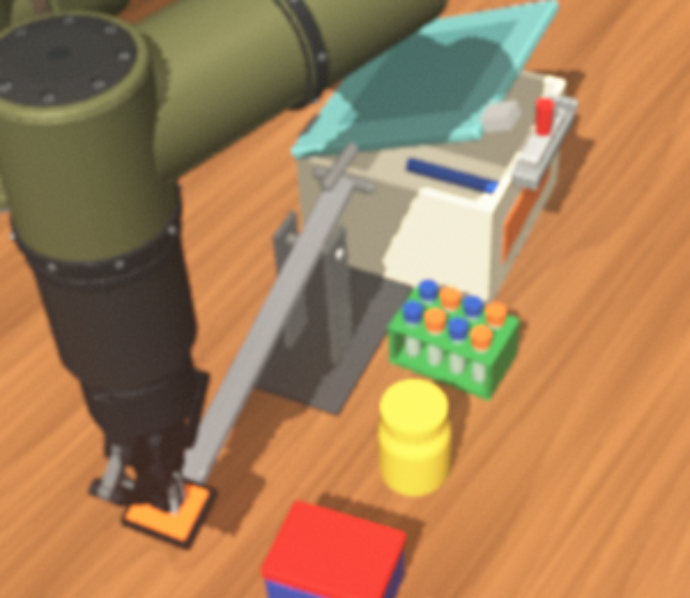

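The paddle is at its lower stop (36 N), the flap is raised, the bolt is open and the bystanders are unmoved. I'll settle and check steadiness.

Emit:
{"fn": "play_rows", "kwargs": {
  "series": [0,0,0,0,0,0,0,0,0,0,0,0,0,0,0,0,0,0,0,0,0,0,0,0,0,0,0,0,0,0,0,0,0,0,0]
}}

```text
time_s: 15.32
eef_pos: [0.5171, -0.2795, 0.0527]
tool_rot: [179.6, -0.4, 10.7]
ft_force: [-11.3, 10.0, 34.9]
gripper_width: 0.0003
grasp_force: 15.7
```

Emit:
{"fn": "play_rows", "kwargs": {
  "series": [0,0,0,0,0,0,0,0,0,0,0,0,0,0,0,0,0,0,0,0,0,0,0,0,0,0,0,0,0,0,0,0,0,0,0]
}}

```text
time_s: 15.73
eef_pos: [0.5171, -0.2795, 0.0527]
tool_rot: [179.6, -0.4, 10.7]
ft_force: [-10.0, 11.1, 35.6]
gripper_width: 0.0001
grasp_force: 15.7
```

```bash
python3 -c "
from cell import workorder
print(workorder.finish_job())"
```

```text
the job is handed in; nothing more can be done
None
```

The job is handed in with the bolt at about 40 mm (its open end), the paddle held at its lower stop with about 35 N, the flap raised and the bystanders unmoved in the pictures; the bolt needed a second push after it was dragged back about 12 mm, and no verdict was returned.

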